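# Latch the beam enclosure and bring up the attenuator

### The job

Lower the beam enclosure's open cover gently and press its front edge down over the catch until the catch snaps and the cover stays fully shut. Then turn the knob on the attenuator up to 6 on its 0 to 10 scale and let go, leaving the other equipment where it is.

Things in the scene. Friction and masses are not known exactly. Their poses are not given: they have to be found in the camera images.
- enclosure: Fixed black box with aluminium corner posts, 150 mm (x) by 220 mm (y) by 95 mm high, open on top; origin at the centre of its underside. Its front (own -x) faces roughly the robot. Its cover is hinged along the far top edge. Outside the middle of the front wall sits a double roller catch: two white sprung rollers in a steel frame 52 mm wide that stands 20 mm out, rollers 78 mm above the table.
- lid_hinge (a point): Point on the hinge axis of the cover, at mid-length: on the enclosure's far top edge, 95 mm above the table. Its axes are those of enclosure (does not turn with the cover); the hinge axis is its y.
- lid (a joint): Angle of the cover in rad: 0 = fully shut, 1.57 = upright. The hinge is stiff: the cover stays at any angle, 2 to 3 N at its edge moves it. At about 0.075 a striker under it meets the catch (edge about 12 mm too high); pushing on takes up to 10 to 14 N at the edge; the force falls away at about 0.035 and the catch snaps the cover down to 0 and holds it.
- lid_press (a point): Where to push: on the outer (upper when shut) face of the cover, above the striker, mid-width, 160 mm from the hinge axis, 14 mm from the free edge. Turns with the cover; z is the outward normal, x points to the hinge. The cover is an aluminium plate 224 mm wide, 4 mm thick (its underside is level with the hinge axis when shut), 0.28 kg; the striker's 10 mm round head hangs below.
- attenuator: Fixed black housing, 74 mm square, top 90 mm above the table, beside the left or the right end of the enclosure (swaps places with the sensor), 185 to 205 mm from the enclosure's middle. Beam tubes stick out to its own +y and -y. On top are a round scale plate, 68 mm in diameter, with 11 white marks, and a knob. Origin at the centre of its underside; own -x faces roughly the robot.
- knob (a joint): Angle of the attenuator's knob in rad, growing clockwise seen from above; scale value = angle / 0.4712: 0 rad is 0, 4.712 is 10 (stops), 6 is 2.827. Friction 0.05 N m; stays where left. Seen from above with the attenuator's own +x up, 0 is lower left, 5 straight up, 10 lower right; marks 27 degrees apart, those at 0, 5 and 10 longer, no numerals.
- knob_grip (a point): On the knob's vertical axis, 120 mm above the table: where to grip it. The knob is a round black fluted cylinder of 36 mm diameter, from 96 to 130 mm above the table, with a white pointer line on its top; below it is a skirt of 45 mm diameter, 4 mm thick, on the scale plate.
- knob_pointer (a point): Tip of the white pointer line on the knob's skirt, 22 mm from the knob's axis; turns with the knob.
- dial_mark_6 (a point): The mark for 6 on the scale plate, 28 mm from the knob's axis, 92 mm above the table: the first mark clockwise of the long middle mark (5). The knob is set when the pointer points at it.
- sensor: Fixed finned black round power sensor head, 74 mm diameter, its face along own y, on a short post with a 60 mm square foot; top 92 mm above the table. Stands beside the other end of the enclosure. Not to be worked on. Origin at the centre of its underside.
- driver: Loose hex driver lying on the table to the left (own +y side) of the enclosure: black handle 22 by 22 mm, 85 mm long, steel blade 95 mm towards its own +x. Origin under the handle, 65 mm from its butt end. Leave alone.
- optic_case: Loose closed plastic optic case, white with a clear lid, 75 by 75 by 35 mm, on the table to the right (own -y side) of the enclosure. Origin at the centre of its underside. Leave alone.
- post_mirror: Loose mirror in a black mount on a post, 125 mm tall, foot 50 by 75 mm, 0.45 kg, standing behind the enclosure. Origin at the centre of its underside. Leave alone.

How it is judged:
By the outcome, as a careful person would: the job done as asked, in the order asked, and still so for the second after the job is handed in, with the robot touching nothing.
It also fails if it takes over 67 s, if anything falls off the work surface, if the arm or the gripper's body presses on something with over 40 N, if the wrist force passes 120 N, or if a joint passes its speed limit or range.

### The arm

A 6-joint arm with a two-finger parallel gripper is mounted at the origin on the work surface. World frame = base frame: x ahead of the robot, y to its left, z up, the work surface at z = 0. Lengths are in m, angles in rad, forces in N, time in s.
With the tool pointing down it reaches from about 0.35 to 0.85 m from the base axis. Payload 8.1 kg.
Tool frame: the origin (TCP) lies on the centre line of the jaws, within the pads' length; the fingertips stand 17 mm ahead of it and the grasp point (between the pads) lies 2 mm behind it; x points along the fingers, z is the direction in which the jaws open and shut, and the axes are right-handed (so a half turn about x gives the same grasp; the last joint's range is limited). The gripper opens to 93 mm and grips with 3 to 60 N. Pads are 15 mm wide; open, the fingers measure 128 mm over their backs; the gripper's body (75 mm by 188 mm) begins 65 mm behind the grasp point.
Start: joints at [1.113, 0.13, 1.488, -0, 1.523, -0.085], TCP at [0.219, 0.559, 0.21] pointing down, gripper open.
Joint ranges: [-2.96, 2.96], [-0.89, 2.26], [0.02, 2.5], [-1.34, 4.48], [0, 2.73], [-2.66, 2.66]. Speed limits (rad/s): [2.39, 2.39, 2.79, 3.14, 3.14, 3.14].

### API

Orientations are given as a rotation vector (axis times angle).
In Python, from plant import telemetry, optics, workorder gives the robot as it stands.
- The arm moves only by the shell command python3 -m inch 'ROWS' [FORCE]. ROWS is JSON, a list that holds one entry, the list of rows, each a list of 7 numbers: the shift along the tool's x, y, z in m, then the turn, a rotation vector about the tool's x, y, z in rad, then the opening, from 0 (shut) to 1 (fully open). In form: [[[tx, ty, tz, ax, ay, az, grip], ...]]. A call has 1 to 20 rows; each row shifts and turns the pose as measured when the row begins, along the tool's axes as they then stand; what a row does not reach is not made up. A row lasts 1/10 s, in which the tool goes at most 50 mm and 8.59 degrees, less where a joint would pass 70% of its speed; a pose out of reach is approached as far as the arm can. A call is refused whole if a number of a shift passes 0.05 or a number of a turn 0.15, either way. A call with a gripper value outside its range is refused whole. The fingers move at their own pace and stop on an object; FORCE is the grip in N (left out, the last holds). Time passes only in rows, so rows that do not move let the fingers close. It gives the time, the measured TCP pose, the force and the opening at its end, in the units of the state.
- telemetry.read_state(): the state, without advancing time (a new reading comes with each control period).
- optics.read_camera(name): name is "scene" or "top" or "wrist"; returns a dict with "frame" (400x640x3 uint8, blue, green, red), "fx", "fy", "cx", "cy" (pixels), "rvec" (rotation vector, rad) and "tvec" (3), from world to camera coordinates, as OpenCV has them. Camera axes: x right, y down, z forward; pixel columns grow to the right and rows downward; lengths in m; the calibration is good to about 2 mm. A picture is of the moment at which its call begins. There is no depth.
- workorder.close_job(): hands the job in, once; it reports no verdict.
The state is a dict: "t": time; "q": joint angles; "dq": joint speeds; "joint_torque": joint torques, N m; "tool_pos": TCP position; "orientation": TCP orientation; "force": force on the tool from outside, world axes, zero at the start; "wrist_torque": the same for the moment, N m; "opening": finger opening in m.
Only numpy, scipy, OpenCV 4.12 (cv2) and the standard library are available. Lean on these libraries where they do the work, as an engineer would, in place of code of your own. Each camera call takes 0.05 s, during which the arm holds its last target. There are 200 camera calls.

## Working session

There is one attempt and no reset: what is moved stays moved. The work goes in short steps, Python scripts to look and compute and a shell command to move; the robot and the scene stay as the last step left them, time stands still between calls to the robot, and variables do not carry over. Pictures are saved under pics/ and viewed, on a budget of 10 in all, crops included, one or two more only if the job needs it, and the job is handed in when it is done.

```bash
ls; mkdir -p pics; cat > h.py <<'E'
import numpy as np, cv2
from scipy.spatial.transform import Rotation as R
from plant import telemetry, optics, workorder
def cam(n):
    c=optics.read_camera(n); c['R']=R.from_rotvec(np.ravel(c['rvec'])).as_matrix(); c['t']=np.ravel(c['tvec']); return c
def proj(c,p):
    q=c['R']@np.array(p)+c['t']; return np.round([c['fx']*q[0]/q[2]+c['cx'],c['fy']*q[1]/q[2]+c['cy']],1)
def unproj(c,u,v,z):
    d=c['R'].T@np.array([(u-c['cx'])/c['fx'],(v-c['cy'])/c['fy'],1]); o=-c['R'].T@c['t']
    return np.round(o+d*(z-o[2])/d[2],4)
def state():
    s=telemetry.read_state(); print({k:np.round(s[k],3).tolist() for k in('t','q','tool_pos','orientation','force','opening')})
    print(R.from_rotvec(s['orientation']).as_matrix().round(3).tolist()); return s
E
python3 - <<'E'
from h import *
state()
for n in('scene','top'):
    c=cam(n); cv2.imwrite(f'pics/{n}0.png',c['frame']); print(n,c['fx'],c['cx'],c['cy'],c['rvec'],c['tvec'])
E
```

```text
pics
{'t': 0.0, 'q': [1.113, 0.131, 1.489, -0.0, 1.523, -0.085], 'tool_pos': [0.218, 0.558, 0.209], 'orientation': [-0.931, 1.364, 0.93], 'force': [0.104, 0.68, 0.921], 'opening': 0.093}
[[-0.001, -0.931, 0.364], [-0.002, 0.364, 0.931], [-1.0, 0.0, -0.002]]
scene 364.37019845603845 323.5040911468323 197.9855378652461 [ 1.53006938  1.92276499 -0.90653424] [ 0.12127237 -0.29388706  1.42993782]
top 500.86724467129477 323.8135738666312 198.97652291288 [ 2.23445753 -1.97992284  0.20747898] [-0.03518586  0.61012037  1.10122373]
```

View pics/top0.png

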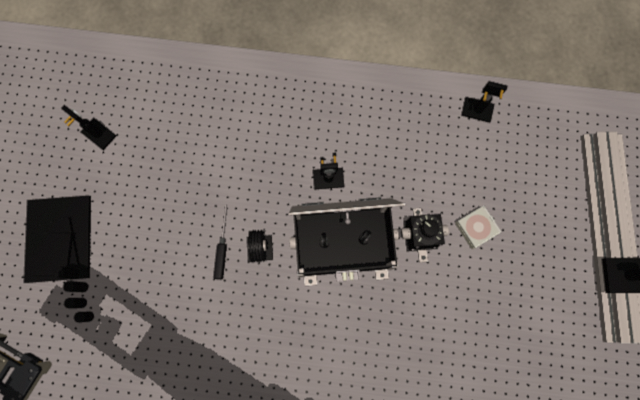

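View pics/scene0.png

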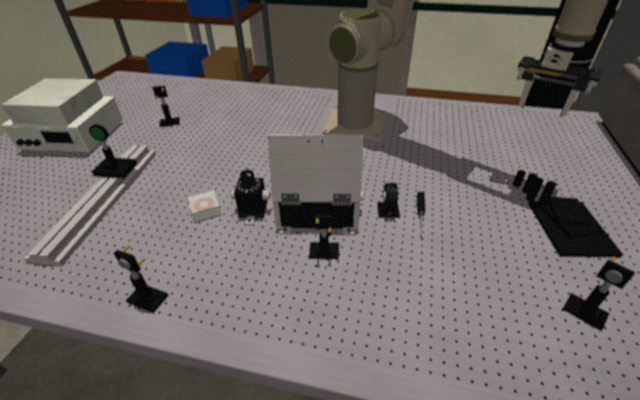

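Top view: enclosure around (345,240) with its cover about upright along row ~208, attenuator at (425,231) on the right, sensor at (260,246), driver (220,255), case (480,227), mirror (328,175). I'll enlarge the middle.

```bash
python3 - <<'E'
from h import *
f=cv2.imread('pics/top0.png')[160:300,280:460]
cv2.imwrite('pics/top0z.png',cv2.resize(f,None,fx=4.4,fy=4,interpolation=cv2.INTER_CUBIC) if 0 else cv2.resize(f,None,fx=4,fy=4,interpolation=cv2.INTER_CUBIC))
c=cam('top')
for p in [(345,240),(425,231)]: print(unproj(c,*p,0.09))
E
```

```text
[ 0.5172 -0.0201  0.09  ]
[ 0.5589 -0.1958  0.09  ]
```

View pics/top0z.png

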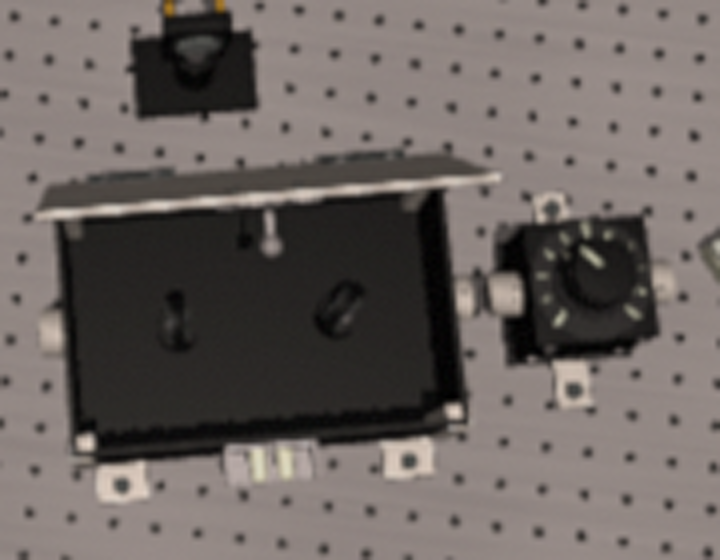

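```bash
python3 - <<'E'
from h import *
from scipy.optimize import least_squares
c=cam('top')
P=lambda u,v:(280+u/4,160+v/4)
a=unproj(c,*P(85,442),.095);b=unproj(c,*P(455,411),.095)
print('posts',a,b,np.linalg.norm(a-b))
d=(a-b)[:2]; ey=d/np.linalg.norm(d); ex=np.array([ey[1],-ey[0]]); print('yaw',np.arctan2(ex[1],ex[0]))
m=(a+b)[:2]/2
# post centres inset ~ (220-|a-b|)/2 from the walls
ins=(.22-np.linalg.norm(d))/2; hinge=m+ex*(.15-ins); ctr=m+ex*(.075-ins)
print('ctr',ctr,'hinge',hinge,'inset',ins)
for th in (1.3,1.4,1.5,1.57,1.65):
  o=[]
  for s in(.112,-.112):
    p=np.r_[hinge-ex*.174*np.cos(th)+ey*s,.095+.174*np.sin(th)]
    o+=list(((proj(c,p)-[280,160])*4).round())
  print(th,o)
k=unproj(c,*P(600,275),.13);print('knob',k,'att in encl frame',(k[:2]-ctr)@ex,(k[:2]-ctr)@ey)
for n,q in dict(m0=(560,320),m5=(587,229),m10=(633,313)).items(): print(n,unproj(c,*P(*q),.092))
print('mirror base',unproj(c,*P(197,75),0.0))
E
```

```text
posts [0.4383 0.0678 0.095 ] [ 0.4796 -0.1321  0.095 ] 0.20412177737811318
yaw 0.20373675079551598
ctr [ 0.52462389 -0.01858156] hinge [ 0.59807269 -0.00340679] inset 0.007939111310943409
1.3 [np.float64(35.0), np.float64(220.0), np.float64(503.0), np.float64(182.0)]
1.4 [np.float64(32.0), np.float64(184.0), np.float64(500.0), np.float64(146.0)]
1.5 [np.float64(30.0), np.float64(147.0), np.float64(497.0), np.float64(110.0)]
1.57 [np.float64(28.0), np.float64(122.0), np.float64(494.0), np.float64(84.0)]
1.65 [np.float64(26.0), np.float64(94.0), np.float64(490.0), np.float64(57.0)]
knob [ 0.5585 -0.1985  0.13  ] att in encl frame -0.0032274743059173914 -0.1830514141114196
m0 [ 0.5371 -0.1859  0.092 ]
m5 [ 0.5902 -0.1968  0.092 ]
m10 [ 0.5459 -0.226   0.092 ]
mirror base [0.675  0.0325 0.    ]
```

Enclosure yaw 0.204, hinge near (0.598,-0.003), cover at about 1.31 rad. Lift, align the jaws with the hinge axis, and move behind the cover.

```bash
python3 -m inch '[[[-0.04,0,0,-0.144,0,0,0],[-0.04,0,0,-0.144,0,0,0],[-0.04,0,0,-0.144,0,0,0],[-0.04,0,0,-0.144,0,0,0],[0,-0.019,-0.045,0,0,0,0],[0,-0.019,-0.045,0,0,0,0],[0,-0.019,-0.045,0,0,0,0],[0,-0.019,-0.045,0,0,0,0],[0,-0.019,-0.045,0,0,0,0],[0,-0.019,-0.045,0,0,0,0],[0,-0.019,-0.045,0,0,0,0],[0,-0.019,-0.045,0,0,0,0]]]' 30; cat > w.py <<'E'
from h import *
s=state(); h=np.array([.598,-.0034]); a=.2037
ex=np.array([np.cos(a),np.sin(a)]);ey=np.array([-ex[1],ex[0]])
d=np.array(s['tool_pos'])[:2]-h
print('rel hinge ex,ey',(d@ex).round(4),(d@ey).round(4),'tip z',round(s['tool_pos'][2]-.017,4))
E
python3 w.py
```

```text
t: 1.4
tool_pos: [0.45, 0.2371, 0.3732]
orientation: [-1.387, 1.093, 1.383]
force: [0.8, 0.7, 0.1]
opening: 0.0025
{'t': 1.4, 'q': [0.388, -0.119, 1.445, -0.005, 1.82, -1.424], 'tool_pos': [0.45, 0.237, 0.373], 'orientation': [-1.387, 1.093, 1.383], 'force': [0.83, 0.652, 0.132], 'opening': 0.003}
[[-0.002, -0.971, -0.237], [-0.006, -0.237, 0.971], [-1.0, 0.004, -0.005]]
rel hinge ex,ey -0.0963 0.2655 tip z 0.3562
```

```bash
python3 -m inch '[[[0,-0.019,-0.045,0.035,0,0,0],[0,-0.019,-0.045,0,0,0,0],[0,-0.019,-0.045,0,0,0,0],[0,-0.019,-0.045,0,0,0,0],[0,-0.019,-0.045,0,0,0,0],[0,-0.019,-0.04,0,0,0,0],[0,0,0,0,0,0,0],[0,0,0,0,0,0,0]]]'; python3 w.py; python3 - <<'E'
from h import *
cv2.imwrite('pics/t1.png',np.vstack([cv2.resize(cam('top')['frame'][140:300,250:490],(720,480),interpolation=cv2.INTER_CUBIC)]))
E
```

```text
t: 2.2
tool_pos: [0.6207, -0.0127, 0.3703]
orientation: [-1.353, 1.12, 1.354]
force: [-0.4, -0.3, -0.2]
opening: 0.0007
{'t': 2.2, 'q': [-0.099, 0.189, 1.134, -0.007, 1.824, -1.867], 'tool_pos': [0.621, -0.013, 0.37], 'orientation': [-1.353, 1.12, 1.354], 'force': [-0.361, -0.251, -0.192], 'opening': 0.001}
[[-0.006, -0.981, -0.194], [-0.006, -0.194, 0.981], [-1.0, 0.008, -0.005]]
rel hinge ex,ey 0.0204 -0.0137 tip z 0.3533
```

View pics/t1.png

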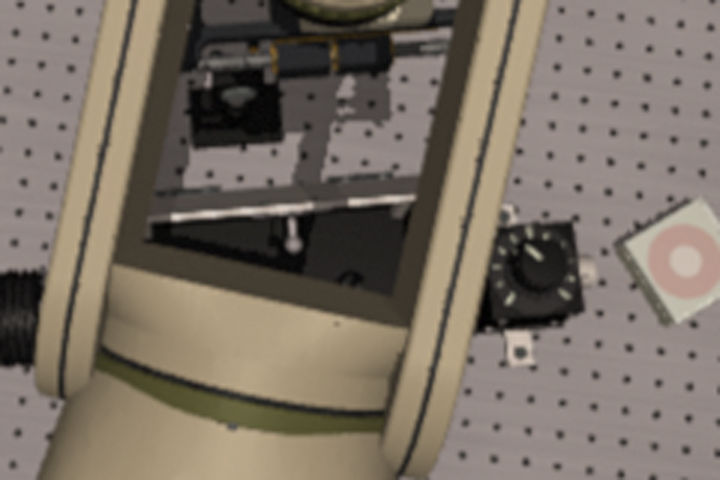

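The gripper hangs above and just behind the cover (white edge from (150,218) to (420,200)), clear of the mirror. Descend and approach.

```bash
python3 -m inch '[[[0.036,0,0.007,0,0,0,0],[0.036,0,0.007,0,0,0,0],[0.036,0,0,0,0,0,0],[0,0.01,0,0,0,0,0],[0,0.01,0,0,0,0,0],[0,0.01,0,0,0,0,0],[0,0,0,0,0,0,0],[0,0,0,0,0,0,0]]]'; python3 w.py|tail -1
```

```text
t: 3.05
tool_pos: [0.5828, 0.0062, 0.2611]
orientation: [-1.364, 1.108, 1.361]
force: [0.5, -0.1, -0.2]
opening: 0.0007
rel hinge ex,ey -0.013 0.0125 tip z 0.2441
```

```bash
python3 -m inch '[[[0,0.005,0,0,0,0,0],[0,0.005,0,0,0,0,0],[0,0.005,0,0,0,0,0],[0,0.005,0,0,0,0,0]]]'; python3 w.py|tail -1
```

```text
t: 3.45
tool_pos: [0.5629, 0.0033, 0.2622]
orientation: [-1.367, 1.106, 1.361]
force: [0.0, -0.2, 0.3]
opening: 0.0003
rel hinge ex,ey -0.033 0.0136 tip z 0.2452
```

```bash
python3 -m inch '[[[0,0.005,-0.005,0,0,0,0],[0,0.005,-0.005,0,0,0,0],[0.001,0.005,-0.003,0,0,0,0],[0.002,0.006,0,0,0,0,0],[0.003,0.006,0,0,0,0,0],[0.003,0.006,0,0,0,0,0],[0.003,0.006,0,0,0,0,0]]]'; python3 w.py|tail -1
```

```text
t: 4.15
tool_pos: [0.5245, -0.0204, 0.2495]
orientation: [-1.366, 1.106, 1.359]
force: [-0.5, 0.3, -0.1]
opening: 0.0003
rel hinge ex,ey -0.0755 -0.0018 tip z 0.2325
```

No force yet where contact was expected, so I'll check.

```bash
python3 - <<'E'
from h import *
f=cam('scene')['frame'][90:270,180:420]; g=cam('wrist')['frame']
cv2.imwrite('pics/s1.png',np.vstack([cv2.resize(f,(480,360),interpolation=cv2.INTER_CUBIC),cv2.resize(g,(480,240))[:240]]))
E
```

```text
(no output)
```

View pics/s1.png

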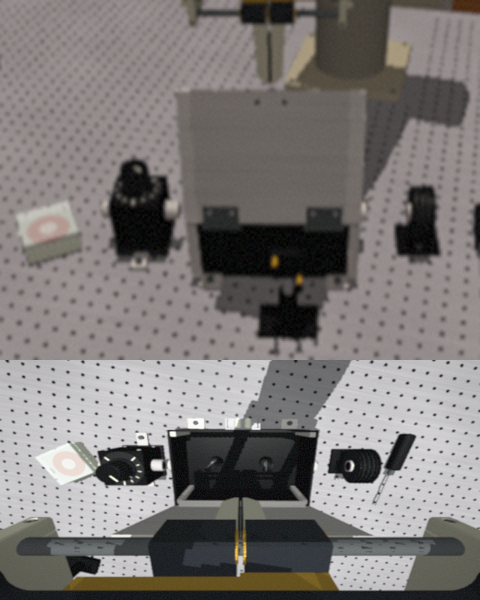

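```bash
python3 - <<'E'
from h import *
c=cam('scene'); s=state(); h=np.array([.598,-.0034]); a=.2037
ex=np.array([np.cos(a),np.sin(a)]);ey=np.array([-ex[1],ex[0]])
t=np.array(s['tool_pos']); t[2]-=.017; print('tip',proj(c,t),'tip mount plus 40', proj(c,t+[0,0,.04]))
for th in(.8,.9,1,1.1,1.2,1.3,1.4,1.5,1.6):
  print(th,[proj(c,np.r_[h-ex*.174*np.cos(th)+ey*q,.095+.174*np.sin(th)]) for q in(.112,-.112)])
print('hinge',[proj(c,np.r_[h+ey*q,.095]) for q in(.11,-.11)], 'top-corner')
E
```

```text
{'t': 4.3, 'q': [-0.133, -0.088, 1.638, -0.005, 1.59, -1.913], 'tool_pos': [0.525, -0.02, 0.25], 'orientation': [-1.366, 1.107, 1.359], 'force': [0.737, 0.041, -0.334], 'opening': 0.0}
[[0.001, -0.978, -0.208], [-0.005, -0.208, 0.978], [-1.0, 0.0, -0.005]]
tip [314.7 138.7] tip mount plus 40 [314.3 124.1]
0.8 [array([360. , 133.9]), array([273. , 133.6])]
0.9 [array([360.5, 132.6]), array([271.9, 132.2])]
1 [array([361. , 131.9]), array([270.7, 131.5])]
1.1 [array([361.5, 131.9]), array([269.4, 131.5])]
1.2 [array([362. , 132.6]), array([268.2, 132.2])]
1.3 [array([362.5, 134.1]), array([266.9, 133.7])]
1.4 [array([363. , 136.4]), array([265.7, 135.9])]
1.5 [array([363.5, 139.5]), array([264.4, 139. ])]
1.6 [array([364. , 143.5]), array([263.2, 143. ])]
hinge [array([358.9, 201.7]), array([272.3, 200.8])] top-corner
```

```bash
python3 - <<'E'
from h import *
z=lambda f:cv2.resize(f[105:175,255:375],(480,280),interpolation=cv2.INTER_CUBIC)
f=z(cam('scene')['frame']); f0=z(cv2.imread('pics/scene0.png')); g=cam('wrist')['frame']
cv2.imwrite('pics/s2.png',np.hstack([np.vstack([f0,f]),g[:,:][100:400,160:480].repeat(1,0) if 0 else cv2.resize(g[180:400,200:440],(305,280)).repeat(2,0)[:560]]))
E
```

```text
(no output)
```

View pics/s2.png

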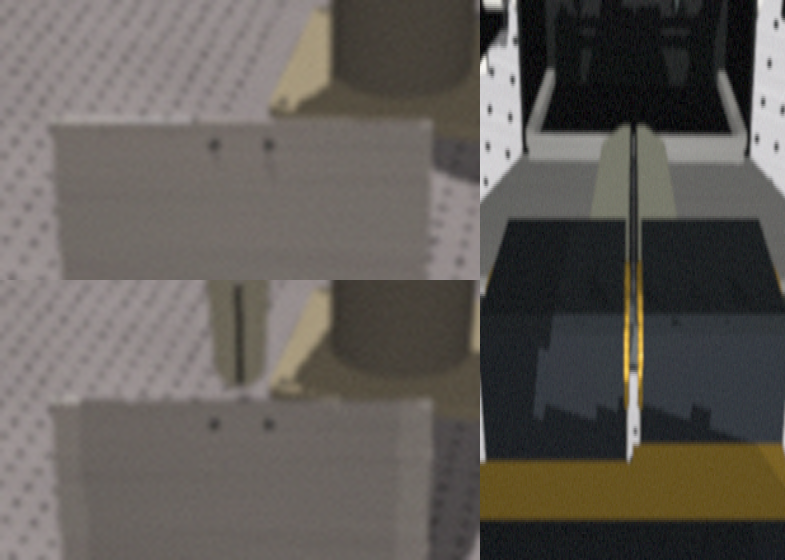

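The cover hasn't moved (edge row and holes are unchanged) and the fingertip ends above the lid edge. It sits about 20 mm higher than nominal in the picture, so the fingers passed over the edge. I'll go back behind it and lower.

```bash
python3 -m inch '[[[-0.03,0,0,0,0,0,0],[-0.03,0,0,0,0,0,0],[0,-0.03,0,0,0,0,0],[0,-0.03,0,0,0,0,0],[0,-0.03,0,0,0,0,0],[0,-0.015,0,0,0,0,0],[0.03,0,0,0,0,0,0],[0.03,0,0,0,0,0,0],[0.02,0,0,0,0,0,0],[0,0,0,0,0,0,0]]]'; python3 w.py|tail -1;python3 - <<'E'
from h import *
c=cam('scene'); s=telemetry.read_state(); t=np.array(s['tool_pos']); print([proj(c,t+[0,0,d]) for d in(-.017,0,.02)])
f=c['frame'][70:190,240:400]
cv2.imwrite('pics/s3.png',cv2.resize(f,(640,480),interpolation=cv2.INTER_CUBIC))
E
```

```text
t: 5.4
tool_pos: [0.6367, 0.0041, 0.2325]
orientation: [-1.372, 1.1, 1.354]
force: [-0.5, -0.1, 0.1]
opening: 0.0002
rel hinge ex,ey 0.0394 -0.0005 tip z 0.2155
[array([313. , 171.3]), array([312.8, 165.1]), array([312.5, 157.5])]
```

View pics/s3.png

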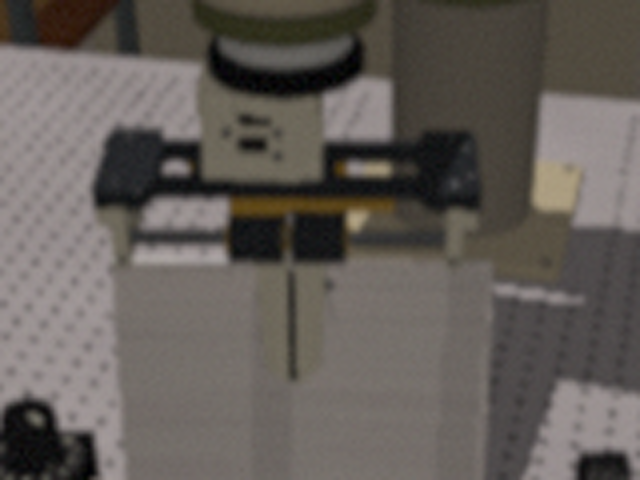

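Now the fingers are clearly behind the cover (tip at (292,380) overlaps the outer face). The tip row, 165, matches TCP height rather than 17 mm below, so I'll treat tip z as about TCP z. Push.

```bash
python3 -m inch '[[[0,0.012,0,0,0,0,0],[0,0.012,0,0,0,0,0],[0,0.012,0,0,0,0,0],[0,0.012,0,0,0,0,0],[0,0.006,0,0,0,0,0],[0,0.006,0,0,0,0,0],[0,0.006,0,0,0,0,0],[0,0.006,0,0,0,0,0]]]'; python3 w.py|tail -1
```

```text
t: 6.25
tool_pos: [0.5701, -0.0115, 0.2461]
orientation: [-1.383, 1.089, 1.34]
force: [0.3, 0.2, -0.7]
opening: 0.0004
rel hinge ex,ey -0.0289 -0.0023 tip z 0.2291
```

```bash
python3 -m inch '[[[0,0.006,0,0,0,0,0],[0,0.006,0,0,0,0,0],[0,0.006,0,0,0,0,0],[0,0.006,0,0,0,0,0]]]'; python3 w.py|tail -1
```

```text
t: 6.65
tool_pos: [0.5457, -0.0167, 0.2455]
orientation: [-1.384, 1.087, 1.339]
force: [2.0, 1.0, 0.1]
opening: 0.0005
rel hinge ex,ey -0.0539 -0.0024 tip z 0.2285
```

```bash
python3 -m inch '[[[0.005,0.007,0,0,0,0,0],[0.005,0.007,0,0,0,0,0],[0.006,0.007,0,0,0,0,0],[0.005,0.006,0,0,0,0,0],[0.005,0.006,0,0,0,0,0],[0.005,0.006,0,0,0,0,0]]]'; python3 w.py
```

```text
t: 7.25
tool_pos: [0.505, -0.026, 0.2117]
orientation: [-1.385, 1.087, 1.338]
force: [0.6, 0.4, 1.2]
opening: 0.0004
{'t': 7.25, 'q': [-0.151, -0.159, 1.773, -0.002, 1.498, -1.935], 'tool_pos': [0.505, -0.026, 0.212], 'orientation': [-1.385, 1.087, 1.338], 'force': [0.553, 0.42, 1.228], 'opening': 0.0}
[[0.029, -0.977, -0.211], [-0.007, -0.211, 0.977], [-1.0, -0.027, -0.013]]
rel hinge ex,ey -0.0957 -0.0033 tip z 0.1947
```

```bash
python3 -m inch '[[[0.006,0.006,0,0,0,0,0],[0.006,0.006,0,0,0,0,0],[0.006,0.006,0,0,0,0,0],[0.006,0.006,0,0,0,0,0],[0.006,0.004,0,0,0,0,0],[0.006,0.004,0,0,0,0,0],[0.006,0.004,0,0,0,0,0],[0.006,0.003,0,0,0,0,0],[0.006,0.002,0,0,0,0,0],[0.006,0.002,0,0,0,0,0],[0.006,0.001,0,0,0,0,0]]]'; python3 w.py|tail -1
```

```text
t: 8.35
tool_pos: [0.4589, -0.0367, 0.1377]
orientation: [-1.383, 1.089, 1.339]
force: [-0.6, 0.6, 1.5]
opening: 0.0004
rel hinge ex,ey -0.143 -0.0044 tip z 0.1207
```

```bash
python3 -m inch '[[[0.004,0.003,0.002,0,0,0,0],[0.004,0.003,0.002,0,0,0,0],[0.004,0.003,0,0,0,0,0],[0.003,0.002,0,0,0,0,0]]]'; python3 w.py|tail -1
```

```text
t: 8.75
tool_pos: [0.4472, -0.035, 0.1207]
orientation: [-1.384, 1.088, 1.339]
force: [0.9, -0.1, 1.5]
opening: 0.0003
rel hinge ex,ey -0.1541 -0.0004 tip z 0.1037
```

```bash
python3 -m inch '[[[0.003,0,0,0,0,0,0],[0.003,0,0,0,0,0,0]]]'; python3 -m inch '[[[0.002,0,0,0,0,0,0]]]';python3 -m inch '[[[0.002,0,0,0,0,0,0]]]'; python3 w.py|tail -1
```

```text
t: 8.95
tool_pos: [0.4469, -0.035, 0.1142]
orientation: [-1.384, 1.089, 1.339]
force: [-0.8, 0.2, 1.2]
opening: 0.0004
t: 9.05
tool_pos: [0.4468, -0.0351, 0.1119]
orientation: [-1.383, 1.089, 1.34]
force: [-0.5, -0.7, 1.2]
opening: 0.0005
t: 9.15
tool_pos: [0.4468, -0.0351, 0.1097]
orientation: [-1.383, 1.089, 1.34]
force: [-0.6, 0.5, 1.3]
opening: 0.0002
rel hinge ex,ey -0.1545 -0.0005 tip z 0.0927
```

```bash
for i in 1; do python3 -m inch '[[[0.002,0,0,0,0,0,0]]]'; python3 -m inch '[[[0.002,0,0,0,0,0,0]]]';python3 -m inch '[[[0.002,0,0,0,0,0,0]]]';python3 -m inch '[[[0.002,0,0,0,0,0,0]]]'; done | grep -v -e ori -e open
```

```text
t: 9.25
tool_pos: [0.4469, -0.0352, 0.1075]
force: [-1.2, 0.7, 1.5]
t: 9.35
tool_pos: [0.447, -0.0351, 0.1054]
force: [-0.7, -0.3, 1.1]
t: 9.45
tool_pos: [0.4471, -0.0352, 0.1033]
force: [-3.2, -0.2, 6.5]
t: 9.55
tool_pos: [0.4471, -0.0353, 0.1021]
force: [-8.8, 1.0, 18.5]
```

```bash
(python3 -m inch '[[[0.002,0,0,0,0,0,0]]]'; python3 -m inch '[[[0.002,0,0,0,0,0,0]]]';python3 -m inch '[[[0.003,0,0,0,0,0,0]]]') | grep -v -e ori -e open
python3 - <<'E'
from h import *
f=cam('scene')['frame'][100:250,220:400]
cv2.imwrite('pics/s4.png',cv2.resize(f,(720,600),interpolation=cv2.INTER_CUBIC))
E
```

```text
t: 9.65
tool_pos: [0.447, -0.0353, 0.1013]
force: [-10.4, 1.7, 17.4]
t: 9.75
tool_pos: [0.4469, -0.0353, 0.1005]
force: [-6.8, 0.6, 12.6]
t: 9.85
tool_pos: [0.4469, -0.0353, 0.0987]
force: [-7.4, 0.4, 10.8]
```

View pics/s4.png

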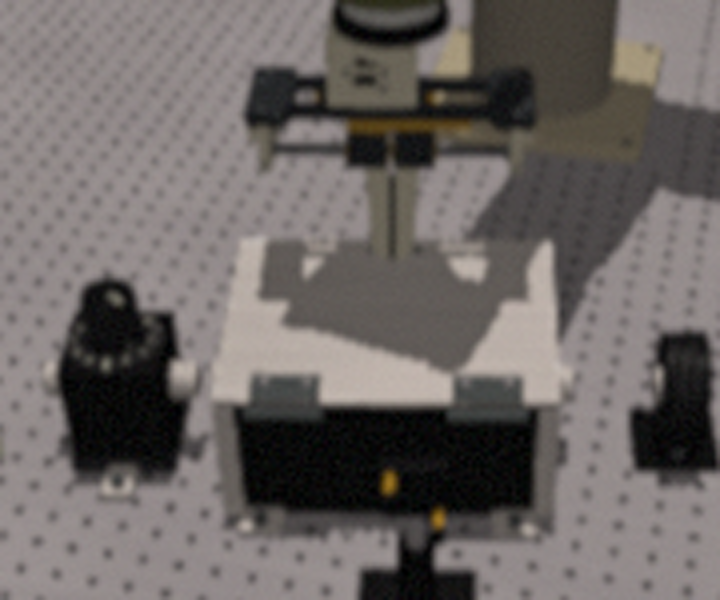

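The cover is nearly flat with the fingers near its front edge (390,255), and the force peaked at 18 N and is falling. Keep pressing until it bottoms out.

```bash
(for i in 1; do python3 -m inch '[[[0.002,0,0,0,0,0,0]]]'; python3 -m inch '[[[0.002,0,0,0,0,0,0]]]';python3 -m inch '[[[0.002,0,0,0,0,0,0]]]'; done) | grep -v -e ori -e open
```

```text
t: 10.0
tool_pos: [0.447, -0.0354, 0.0967]
force: [-2.8, 0.8, 4.3]
t: 10.1
tool_pos: [0.4471, -0.0354, 0.095]
force: [-2.5, 0.1, 2.1]
t: 10.2
tool_pos: [0.4472, -0.0355, 0.093]
force: [-0.3, -0.1, 0.5]
```

```bash
(for i in 1; do python3 -m inch '[[[0.002,0,0,0,0,0,0]]]'; python3 -m inch '[[[0.002,0,0,0,0,0,0]]]';python3 -m inch '[[[0.002,0,0,0,0,0,0]]]'; done) | grep -v -e ori -e open
```

```text
t: 10.3
tool_pos: [0.4474, -0.0355, 0.0907]
force: [-0.5, 0.3, 5.5]
t: 10.4
tool_pos: [0.4476, -0.0355, 0.0903]
force: [-17.2, 2.7, 36.1]
t: 10.5
tool_pos: [0.4476, -0.0355, 0.0904]
force: [-16.8, 3.6, 28.9]
```

The catch snapped (force fell to about 0, then a hard stop at TCP z 0.0905). Lift off, open, and go above the knob.

```bash
python3 -m inch '[[[-0.005,0,0,0,0,0,0],[-0.03,0,0,0,0,0,0],[-0.04,0,0,0,0,0,0],[-0.04,0,0,0,0.0,0,0.5],[0,-0.015,-0.037,0,0,0,0.7],[0,-0.015,-0.037,0,0,0,0.7],[0,-0.015,-0.037,0,0,0,0.7],[0,-0.015,-0.037,0,0,0,0.7],[0,-0.015,-0.034,0,0,0,0.7],[0,0,0,0,0,0,0.7],[0,0,0,0,0,0,0.7]]]';python3 w.py; python3 - <<'E'
from h import *
c=cam('wrist'); cv2.imwrite('pics/w1.png',c['frame']); print(c['R'].round(3).tolist(), -c['R'].T@c['t'])
for p in [(.5585,-.1985,.13),(.561,-.2015,.092)]: print(proj(c,p))
c=cam('top');f=c['frame']; cv2.imwrite('pics/t2.png',f)
E
```

```text
t: 11.6
tool_pos: [0.5618, -0.2025, 0.2117]
orientation: [-1.386, 1.087, 1.341]
force: [-0.3, -0.2, 0.5]
opening: 0.0598
{'t': 11.6, 'q': [-0.435, 0.093, 1.526, 0.005, 1.495, -2.222], 'tool_pos': [0.562, -0.203, 0.212], 'orientation': [-1.386, 1.087, 1.341], 'force': [-0.274, -0.178, 0.536], 'opening': 0.06}
[[0.027, -0.976, -0.214], [-0.007, -0.214, 0.977], [-1.0, -0.025, -0.013]]
rel hinge ex,ey -0.0757 -0.1877 tip z 0.1947
[[-0.215, 0.977, -0.013], [0.928, 0.208, 0.31], [0.305, 0.054, -0.951]] [ 0.47908288 -0.21813829  0.38408624]
[326.3 195.2]
[322.7 185.6]
```

View pics/w1.png

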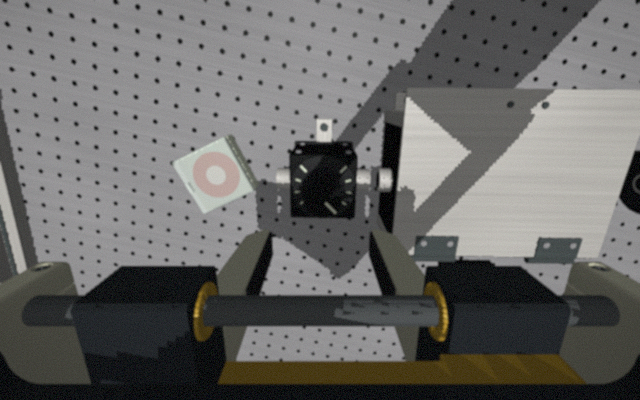

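Lid is flat and shut, hinges at (436,246)/(558,250). The knob is at about (325,180), and the finger tips straddle it at (268,235) and (375,235). Zooming in for the pointer and centre.

```bash
python3 - <<'E'
from h import *
c=cam('wrist'); s=telemetry.read_state(); t=np.array(s['tool_pos'])
A=R.from_rotvec(s['orientation']).as_matrix()
for d in(.017,.0,-.0085,-.02):
  print(d,[proj(c,t+A@np.array([d,0,q])) for q in(-.03,0,.03)])
f=c['frame'][130:250,245:405]; f=cv2.convertScaleAbs(f,alpha=1.6,beta=20)
cv2.imwrite('pics/w2.png',cv2.resize(f,None,fx=5,fy=5,interpolation=cv2.INTER_CUBIC))
E
```

```text
0.017 [array([277.9, 227.4]), array([320.5, 227.4]), array([363.2, 227.4])]
0.0 [array([274.2, 237.6]), array([320.6, 237.6]), array([366.9, 237.6])]
-0.0085 [array([272.1, 243.4]), array([320.6, 243.4]), array([369. , 243.4])]
-0.02 [array([269. , 252.1]), array([320.6, 252.1]), array([372.1, 252. ])]
```

View pics/w2.png

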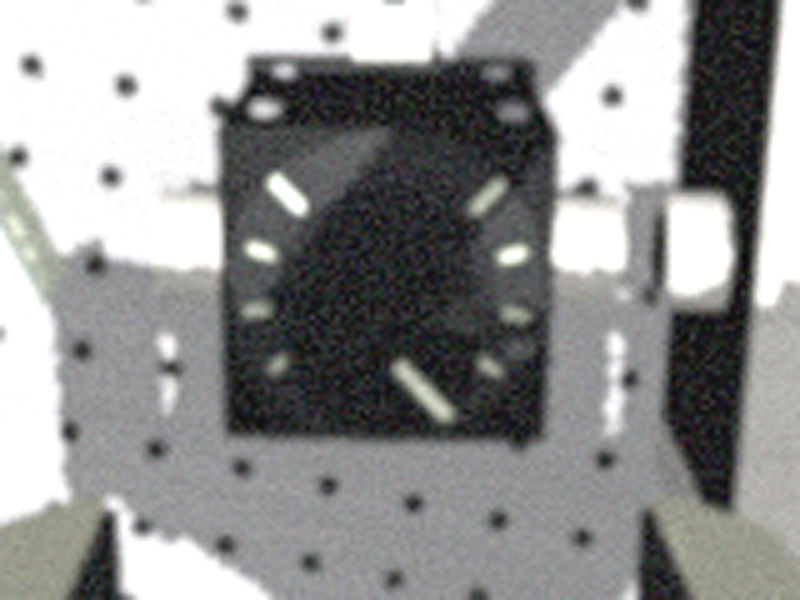

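```bash
python3 - <<'E'
from h import *
from scipy.optimize import least_squares
c=cam('wrist'); P=lambda u,v:(245+u/5,130+v/5)
M={0:(488,195),1:(512,255),2:(515,315),3:(490,367),10:(288,195),9:(261,251),8:(257,310),7:(277,365)}
W={k:unproj(c,*P(*v),.092)[:2] for k,v in M.items()}
def res(p):
  r=[]
  for k,w in W.items():
    a=p[2]-(k-5)*np.radians(27); r+=list(p[:2]+p[3]*np.array([np.cos(a),np.sin(a)])-w)
  return r
s=least_squares(res,[.56,-.2,.2,.028]); print(s.x.round(4),np.abs(s.fun).max())
x=s.x
a,b=[unproj(c,*P(*q),.13)[:2] for q in((398,365),(452,417))]
for nm,v in(('line',b-a),('a',a-x[:2]),('b',b-x[:2])):
  print(nm,np.linalg.norm(v).round(4),'value',(5-np.degrees((np.arctan2(v[1],v[0])-x[2]+np.pi)%(2*np.pi)-np.pi)/27).round(2))
t=telemetry.read_state(); A=R.from_rotvec(t['orientation']).as_matrix(); print('tool delta',A.T@(np.r_[x[:2],t['tool_pos'][2]]-t['tool_pos']))
h=unproj(c,436,250,.1); print(h)
E
```

```text
[ 0.5638 -0.2003  0.2054  0.0279] 0.0012187051405145866
line 0.0144 value 3.32
a 0.0038 value 3.45
b 0.0182 value 3.35
tool delta [ 5.97018793e-05 -2.49469935e-03  3.75495146e-04]
[ 0.6024 -0.0655  0.1   ]
```

Knob at (0.5638,-0.2003), reading 3.35, so it needs a turn of about 1.25 rad clockwise (+ about tool x). Level the tool and centre and lower it.

```bash
python3 -m inch '[[[0.02,-0.001,0,0,-0.013,0.027,0.7],[0.03,0,0,0,0,0,0.7],[0.02,0,0,0,0,0,0.7],[0,0,0,0,0,0,0.7],[0,0,0,0,0,0,0.7]]]' >/dev/null; cat > k.py <<'E'
from h import *
s=state(); A=R.from_rotvec(s['orientation']).as_matrix()
print('delta tool',(A.T@(np.r_[.5638,-.2003,s['tool_pos'][2]]-s['tool_pos'])).round(4))
E
python3 k.py
```

```text
{'t': 12.3, 'q': [-0.422, 0.155, 1.58, -0.001, 1.401, -2.215], 'tool_pos': [0.564, -0.197, 0.146], 'orientation': [-1.377, 1.095, 1.366], 'force': [-0.131, 0.083, 0.436], 'opening': 0.065}
[[0.005, -0.975, -0.221], [-0.003, -0.221, 0.975], [-1.0, -0.004, -0.005]]
delta tool [ 0.      0.0006 -0.0029]
```

```bash
python3 -m inch '[[[0.005,0,-0.003,0,0,0,0.7],[0.01,0,0,0,0,0,0.7],[0.01,0,0,0,0,0,0.7],[0,0,0,0,0,0,0.7]]]'; python3 k.py|tail -1;  python3 -m inch '[[[0.008,0,0,0,0,0,0.7],[0.008,0,0,0,0,0,0.7],[0.006,0,0,0,0,0,0.7],[0,0,0,0,0,0,0.7],[0,0,0,0,0,0,0.7]]]'; python3 k.py|tail -1
```

```text
t: 12.7
tool_pos: [0.5666, -0.2009, 0.1234]
orientation: [-1.383, 1.093, 1.361]
force: [-0.4, 0.5, -0.3]
opening: 0.0652
delta tool [-0.      0.0026  0.0012]
t: 13.2
tool_pos: [0.5666, -0.2011, 0.099]
orientation: [-1.382, 1.093, 1.361]
force: [0.2, -0.7, -0.9]
opening: 0.0651
delta tool [-0.      0.0026  0.0014]
```

```bash
python3 -m inch '[[[0.003,0.002,0.001,0,0,0,0.7],[0,0,0,0,0,0,0.4],[0,0,0,0,0,0,0.2],[0,0,0,0,0,0,0.2],[0,0,0,0,0,0,0.2],[0,0,0,0,0,0,0.2]]]' 15; python3 k.py|tail -1; python3 - <<'E'
from h import *
f=cam('wrist')['frame'][120:300,220:420]
g=cam('scene')['frame'][110:220,200:300]
cv2.imwrite('pics/k1.png',np.hstack([cv2.resize(f,(440,400)),cv2.resize(g,(360,400),interpolation=cv2.INTER_CUBIC)]))
E
```

```text
t: 13.8
tool_pos: [0.5649, -0.2011, 0.0968]
orientation: [-1.383, 1.093, 1.359]
force: [-0.3, -1.5, -1.3]
opening: 0.0358
delta tool [-0.      0.0009  0.001 ]
```

View pics/k1.png

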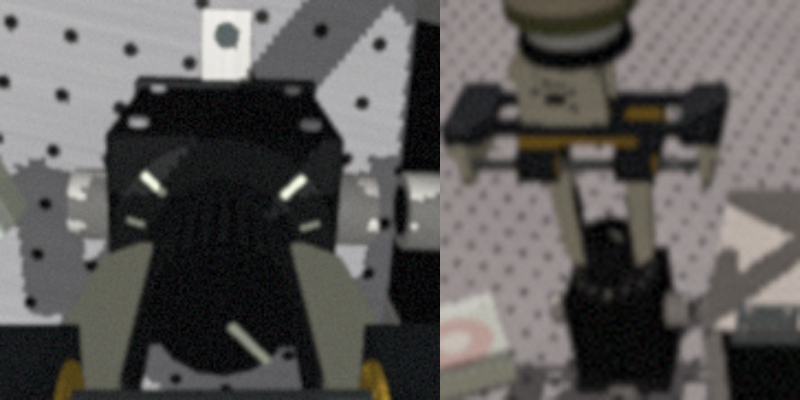

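The pads hold the knob (opening 35.8 mm), pointer at (250,340) still near 3.35. Turn it.

```bash
python3 -m inch '[[[0,0,0,0.1,0,0,0.2],[0,0,0,0.12,0,0,0.2],[0,0,0,0.12,0,0,0.2],[0,0,0,0.12,0,0,0.2],[0,0,0,0.12,0,0,0.2],[0,0,0,0.12,0,0,0.2],[0,0,0,0.12,0,0,0.2],[0,0,0,0.12,0,0,0.2],[0,0,0,0,0,0,0.2],[0,0,0,0,0,0,0.2]]]' 20; python3 k.py
```

```text
t: 14.9
tool_pos: [0.5646, -0.2024, 0.0968]
orientation: [-0.65, 1.467, 0.63]
force: [0.7, -0.8, -0.3]
opening: 0.0357
{'t': 14.9, 'q': [-0.428, 0.196, 1.627, -0.003, 1.305, -1.247], 'tool_pos': [0.565, -0.202, 0.097], 'orientation': [-0.65, 1.467, 0.63], 'force': [0.655, -0.79, -0.31], 'opening': 0.036}
[[0.011, -0.731, 0.682], [-0.009, 0.682, 0.731], [-1.0, -0.014, 0.001]]
delta tool [-0.     0.002  0.001]
```

```bash
python3 -m inch '[[[0,0,0,0.1,0,0,0.2],[0,0,0,0.1,0,0,0.2],[0,0,0,0.05,0,0,0.2],[0,0,0,0,0,0,0.2],[0,0,0,0,0,0,0.2]]]'; cat > a.py <<'E'
from h import *
f=lambda v:(lambda z:np.degrees(np.arctan2(z[1],z[0])))(R.from_rotvec(v).as_matrix()[:,2])
print('turned',f([-1.383,1.093,1.359])-f(telemetry.read_state()['orientation']))
c=cam('wrist'); cv2.imwrite('pics/k2.png',cv2.resize(c['frame'][120:300,220:420],(600,540),interpolation=cv2.INTER_CUBIC))
E
python3 a.py
```

```text
t: 15.4
tool_pos: [0.5643, -0.2026, 0.0968]
orientation: [-0.462, 1.515, 0.443]
force: [-0.3, -2.2, -1.0]
opening: 0.0357
turned 69.6483230759892
```

```bash
python3 -m inch '[[[0,0,0,0.035,0,0,0.2],[0,0,0,0,0,0,0.2],[0,0,0,0,0,0,0.2]]]'|head -2; python3 a.py; python3 -m inch '[[[0,0,0,0,0,0,0.5],[0,0,0,0,0,0,0.7],[0,0,0,0,0,0,0.7],[0,0,0,0,0,0,0.7],[-0.02,0,0,0,0,0,0.7],[-0.04,0,0,0,0,0,0.7],[-0.04,0,0,0,0,0,0.7],[-0.02,0.02,0,0,0,0,0.7],[0,0.02,0,0,0,0,0.7],[0,0.02,0,0,0,0,0.7],[0,0,0,0,0,0,0.7],[0,0,0,0,0,0,0.7]]]'; python3 - <<'E'
from h import *
c=cam('wrist'); p=proj(c,(.5638,-.2003,.11)); print(p)
u,v=(p-[80,60]).astype(int); u=max(u,0);v=max(v,0); print(u,v)
f=cv2.convertScaleAbs(c['frame'][v:v+120,u:u+160],alpha=1.6,beta=20)
cv2.imwrite('pics/w3.png',cv2.resize(f,None,fx=5,fy=5,interpolation=cv2.INTER_CUBIC))
E
```

```text
t: 15.75
tool_pos: [0.5643, -0.2026, 0.0968]
turned 71.34307627473049
t: 17.0
tool_pos: [0.5306, -0.1483, 0.2212]
orientation: [-0.439, 1.519, 0.424]
force: [-0.3, -0.3, 0.1]
opening: 0.0649
[320.8 245.1]
240 185
```

View pics/w3.png

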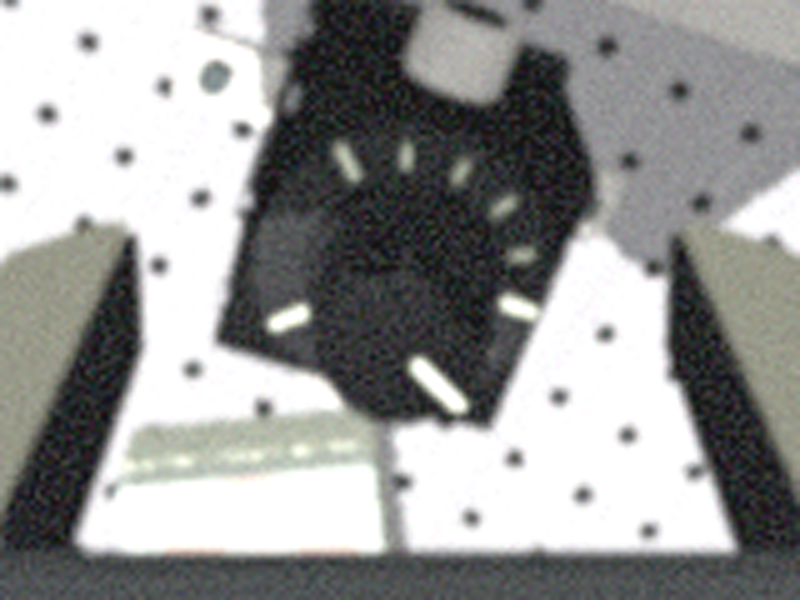

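```bash
python3 - <<'E'
from h import *
from scipy.optimize import least_squares
c=cam('wrist'); P=lambda u,v:(240+u/5,185+v/5)
M={0:(347,162),1:(407,157),2:(461,172),3:(504,207),4:(522,256),5:(518,306),10:(290,320)}
W={k:unproj(c,*P(*v),.092)[:2] for k,v in M.items()}
def res(p):
  r=[]
  for k,w in W.items():
    a=p[2]-(k-5)*np.radians(27); r+=list(p[:2]+p[3]*np.array([np.cos(a),np.sin(a)])-w)
  return r
s=least_squares(res,[.56,-.2,.2,.028]); x=s.x; print(x.round(4),np.abs(s.fun).max())
a,b=[unproj(c,*P(*q),.13)[:2] for q in((413,361),(465,410))]
for nm,v in(('line',b-a),('a',a-x[:2]),('b',b-x[:2])):
  print(nm,np.linalg.norm(v).round(4),'value',(5-np.degrees((np.arctan2(v[1],v[0])-x[2]+np.pi)%(2*np.pi)-np.pi)/27).round(2))
# lid check in the top camera picture and scene
E
```

```text
[ 0.5642 -0.2019  0.2064  0.0279] 0.000907990000914155
line 0.0155 value 5.99
a 0.003 value 5.73
b 0.0185 value 5.95
```

```bash
python3 -c "
from h import *
state(); print(workorder.close_job())"
```

```text
{'t': 17.1, 'q': [-0.364, -0.019, 1.624, -0.003, 1.525, -0.915], 'tool_pos': [0.531, -0.149, 0.221], 'orientation': [-0.439, 1.519, 0.424], 'force': [-0.244, -0.067, -0.028], 'opening': 0.065}
[[0.01, -0.523, 0.852], [-0.007, 0.852, 0.523], [-1.0, -0.011, 0.005]]
the job is handed in; nothing more can be done
None
```

I shut the cover and turned the attenuator knob to about 6, then handed the job in at 17.1 s with the gripper open, clear above everything and reading no force.

- **Cover:** The catch took hold at TCP height 0.103 m. The push force peaked at about 19–20 N, fell to 0.5 N as it snapped, then met a hard stop at 0.0905 m. That travel matches the catch's stated 0.075 rad. The pictures after lifting off show the cover lying flat. I did not measure its angle separately once shut.
- **Knob:** It started at about 3.35. I turned it 71.3° clockwise, and the picture after letting go puts the pointer at 5.95 to 5.99. One estimate, from the inner end of the pointer line only 3 mm from the axis, gave 5.73; I gave it little weight.
- **Things that disagreed:**
  - The fingertips turned out about 25 mm further back than the stated 17 mm ahead of the TCP. My first push at the cover therefore passed over its edge without touching it.
  - The force at the hard stop briefly reached 36 N upward, about 40 N with the sideways part. That was at the fingertips pressing the cover, not at the arm or gripper body.
- **Other equipment:** No force readings suggested contact with the mirror, sensor, driver or optic case. I did not re-measure where they stand.
- **Pictures:** I viewed 12, two over the budget.

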